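# Push the pipe home and snap the toggle clamp shut

### The arm

A 6-joint arm with a two-finger parallel gripper is mounted at the origin on the work surface. World frame = base frame: x ahead of the robot, y to its left, z up, the work surface at z = 0. Lengths are in m, angles in rad, forces in N, time in s.
With the tool pointing down it reaches from about 0.275 to 0.85 m from the base axis. Payload 19 kg.
Tool frame: the origin (TCP) lies at the very end of the fingers, on their centre line; the grasp point (between the pads) lies robot.grasp_offset behind it (robot.grasp_offset is the distance from the TCP to the grasp point, in m); y points along the fingers, x is the direction in which the jaws open and shut, and the axes are right-handed (so a half turn about y gives the same grasp; the last joint's range is limited). The gripper opens to 85 mm and grips with 20 to 120 N. Pads are 22 mm wide; open, the fingers measure 114 mm over their backs; the gripper's body (76 mm by 85 mm) begins 54 mm behind the grasp point. The pads swing forward as they close: fully open they stand 13 mm farther back than shut.
Start: joints at [-1.365, 0.15, 1.437, -0, 1.554, -0.134], TCP at [0.192, -0.542, 0.231] pointing down, gripper open.
Joint ranges: [-2.8, 2.8], [-0.68, 2.1], [0.12, 2.68], [-1.39, 4.53], [0.16, 2.79], [-2.81, 2.81]. Speed limits (rad/s): [1.89, 1.89, 2.22, 3.01, 3.01, 3.01].

### API

Orientations are given as a rotation vector (axis times angle).
In Python, from plant import robot gives the robot as it stands.
- The arm moves only by the shell command python3 -m crank 'ROWS'. ROWS is JSON, a list of rows, each an object of numbers: "x", "y", "z": the shift along the tool's x, y, z in mm; "wx", "wy", "wz": the turn, a rotation vector about the tool's x, y, z in rad; "grip": the closure, from 0 (fully open) to 1 (shut). In form: [{"x": .., "y": .., "z": .., "wx": .., "wy": .., "wz": .., "grip": ..}, ...]. A call has 1 to 20 rows; each row shifts and turns the pose as measured when the row begins, along the tool's axes as they then stand; what a row does not reach is not made up. A row lasts 1/12 s, in which the tool goes at most 41.7 mm and 7.16 degrees, less where a joint would pass 70% of its speed; a pose out of reach is approached as far as the arm can. A call is refused whole if a number of a shift passes 41.7 or a number of a turn 0.125, either way. A call with a gripper value outside its range is refused whole. The fingers move at their own pace and stop on an object; the grip force is fixed at half the most. Time passes only in rows, so rows that do not move let the fingers close. It gives the time, the measured TCP pose, the force and the opening at its end, in the units of the state.
- robot.get_obs(): the state, without advancing time (a new reading comes with each control period).
- robot.capture(name): name is "side" or "top" or "wrist"; returns the picture (384x512x3 uint8, red, green, blue); there is no depth.
- robot.camera_model(name): a dict with "mtx" (3x3 intrinsics, pixels), "xyz" and "orientation" of the camera in the world. Camera axes: x right, y down, z forward; pixel columns grow to the right and rows downward; lengths in m; the calibration is good to about 2 mm. A picture is of the moment at which its call begins: read the wrist's pose just before it. camera_model takes no time and is no camera call; for the wrist camera it gives the pose at the moment of the call.
- robot.close_job(): hands the job in, once; it reports no verdict.
The state is a dict: "t": time; "q": joint angles; "joint_velocities": joint speeds; "tau": joint torques, N m; "tool_pos": TCP position; "orientation": TCP orientation; "ft_force": force on the tool from outside, world axes, zero at the start; "wrist_torque": the same for the moment, N m; "gripper_width": finger opening in m.
Only numpy, scipy, OpenCV 4.12 (cv2) and the standard library are available. Lean on these libraries where they do the work, as an engineer would, in place of code of your own. Each camera call takes 0.05 s, during which the arm holds its last target. There are 200 camera calls.

### The job

The copper pipe lies in the V-cradle of the sawing jig, a few centimetres short of the end stop, and the toggle clamp is open. Push the pipe's free end along the cradle until the pipe is fully home against the stop, then push the clamp's red handle over and down, past its dead point, until it snaps into lock with its rubber foot on the pipe. Only push: do not lift the pipe out of the cradle, and leave the tools and fittings lying around where they are.

Things in the scene. Friction and masses are not known exactly. Their poses are not given: they have to be found in the camera images.
- jig: Pipe-sawing jig fixed to the bench: brown board 215 (x) x 260 (y) x 18 mm with a V-cradle of dark steel angle, an end stop, a blue saw guide and a toggle clamp. Origin on the bench surface under the cradle's centre line; y runs along the cradle away from the stop, x from the cradle to the clamp handle's side. Board x -55 to 160, y -155 to 105; cradle y -85 to 83, rims 46 mm above the bench.
- saw_guide (a point): Top of the saw guide, over the cradle's centre line at jig x 0, y 45, z 80 mm: blue steel uprights 80 mm high at x = -31 and 31, y 31 to 59, on both sides of the pipe.
- stop_face (a point): Point on the end stop's face where the pipe's end shall meet it: jig x 0, y -90, z 46 mm. The stop is an upright steel plate 50 mm wide reaching 76 mm above the bench; its face looks along +y. Same axes as the jig.
- pipe_stop_end (a point): Centre of the pipe's end nearest the stop. Straight copper tube, 28 mm outside diameter, 210 mm long, about 0.2 kg, loose in the cradle, axis 46 mm above the bench; it slides with a push of 1 to 4 N. y runs along the pipe to its free end. Home: this point on stop_face.
- pipe_free_end (a point): Centre of the pipe's other, free end, which overhangs the cradle; pushed towards -y of the jig it slides home. It starts 25 to 55 mm further out than its home place, jig x 0, y 120, z 46 mm. Beyond y = 105 there is bench, not board, under it.
- handle_grip (a point): Point on the pushed (upper) face of the clamp handle's red grip, on its centre line. Grip 92 x 22 (across) x 18 mm, from 58 mm on the pivot side of this point to 35 mm beyond. Site axes: -x along the handle to its free end, z out of the pushed face. Open, the handle stands about 66 degrees above level and the arm stands up opposite, on the cradle side, 55 mm or more away.
- handle_arc (a point): Fixed centre of the circle on which handle_grip travels up to the dead point: jig x 143, y -20, z 100 mm; radius 60 mm (within 2 mm), in the vertical plane y = -20 of the jig. The grip point goes from jig x 136, z 160 (joint 0) first in +x, then down: x 174, z 151 at joint 0.9; x 191, z 136 at 1.5; x 203, z 95 at the dead point (handle level); then it snaps down to x 205, z 74 (locked).
- clamp_handle (a joint): Handle angle relative to the clamp's arm, rad: 0 fully open, as at the start; grows as the handle is pushed down. Open, it moves with 1 to 2 N and may run a little ahead of the push. The foot meets the pipe at about 1.75 and the handle then resists with up to about 8 N at the grip; past the dead point, about 2.07, it snaps down by itself, away from the finger, to its lock at 2.26 and stays there.
- clamp_pad: Black rubber foot, 20 mm across, on the sprung spindle at the end of the clamp's steel arm, which swings down with the handle; origin at the centre of its underside. Locked, it bears on the top of the pipe at jig x 0, y -20, z 60 mm with 20 to 30 N.
- coupling: Bystander: brass pipe coupling, a ring 33 mm across and 34 mm high, standing on the jig board; origin at the centre of its underside.
- elbow: Bystander: copper 90 degree elbow, about 70 x 70 mm, 33 mm high, lying on the jig board; origin underneath its bend.
- offcut: Bystander: copper pipe offcut 28 mm across, 55 mm high, standing on the bench; origin at the centre of its underside.
- reamer: Bystander: blue pipe deburring tool, 42 mm across, 56 mm high, standing on the bench; origin at the centre of its underside.
- tape: Bystander: yellow and black tape measure, 62 x 34 x 60 mm, standing on the bench; origin at the centre of its underside.
- pencil: Bystander: flat red carpenter's pencil, 168 x 14 x 8 mm, lying on the bench along its own x; origin at the centre of its underside.
- hacksaw: Bystander: red-framed hacksaw lying flat on the bench at the right, about 340 x 150 mm, 22 mm high; origin near the middle of its blade, on the bench.
Things that resemble listed ones, but are neither listed nor needed, are in the scene too. Leave any blue look-alike of the part that bears pipe_stop_end alone.

How it is judged:
By the outcome, as a careful person would: the job done as asked, in the order asked, and still so for the second after the job is handed in, with the robot touching nothing.
It also fails if it takes over 45 s, if anything falls off the work surface, if the arm or the gripper's body presses on something with over 40 N, if the wrist force passes 120 N, or if a joint passes its speed limit or range.

## Working session

There is one attempt and no reset: what is moved stays moved. The work goes in short steps, Python scripts to look and compute and a shell command to move; the robot and the scene stay as the last step left them, time stands still between calls to the robot, and variables do not carry over. Pictures are saved under pics/ and viewed, about 8 in all and at most 12, crops included, and the job is handed in when it is done.

```bash
mkdir -p pics; ls
python3 - <<'E'
from plant import robot
import cv2
for n in("top","side"):
    im=robot.capture(n); cv2.imwrite(f"pics/{n}0.png",cv2.cvtColor(im,cv2.COLOR_RGB2BGR))
    m=robot.camera_model(n); print(n,m)
print(robot.get_obs(), robot.grasp_offset)
E
```

```text
pics
top {'mtx': array([[362.44983155,   0.        , 253.20140443],
       [  0.        , 362.44983155, 191.11556049],
       [  0.        ,   0.        ,   1.        ]]), 'xyz': array([ 0.26265455, -0.03461655,  1.197989  ]), 'orientation': array([-2.15059231,  2.13964803, -0.20660446])}
side {'mtx': array([[362.58297151,   0.        , 258.79520118],
       [  0.        , 362.58297151, 193.01636046],
       [  0.        ,   0.        ,   1.        ]]), 'xyz': array([0.35630811, 0.56846929, 0.79388538]), 'orientation': array([-0.25923819,  2.86775726, -1.10617398])}
{'t': 0.1, 'q': array([-1.36500625e+00,  1.50900598e-01,  1.43789701e+00,  1.18059144e-05,
        1.55376967e+00, -1.33972955e-01]), 'joint_velocities': array([ 0.00076383, -0.00239171, -0.00241743,  0.00014885, -0.00020679,
        0.00116417]), 'tau': array([ 5.91349119e-03, -7.14380550e+01, -5.71793103e+01,  9.67964934e-05,
        7.16631985e-03, -1.08208926e-05]), 'tool_pos': array([ 0.191587  , -0.54194156,  0.23079081]), 'orientation': array([-1.35030465,  0.95586164, -0.95469452]), 'ft_force': array([ 0.31962337,  0.24331543, -0.10194254]), 'wrist_torque': array([ 0.00209445, -0.00087793,  0.05094488]), 'gripper_width': 0.08546978710662079} 0.0187
```

View pics/top0.png

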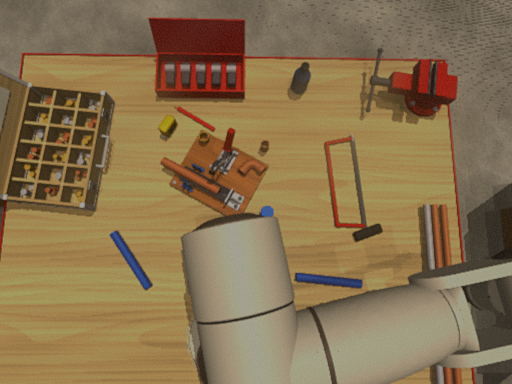

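View pics/side0.png

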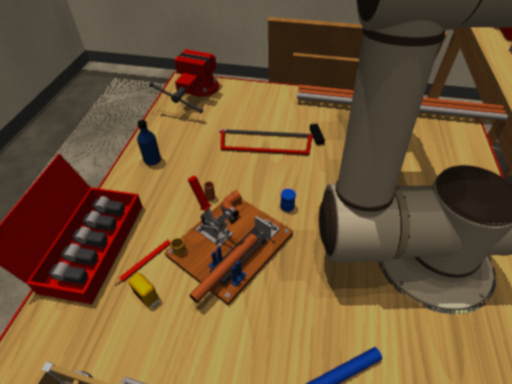

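Run:
```python
import cv2,numpy as np
a=cv2.imread("pics/top0.png")[115:225,150:285]; b=cv2.imread("pics/side0.png")[165:305,155:305]
cv2.imwrite("pics/c1.png",cv2.resize(a,None,fx=5.5,fy=5,interpolation=cv2.INTER_CUBIC) if 0 else cv2.resize(a,None,fx=5,fy=5,interpolation=cv2.INTER_CUBIC))
cv2.imwrite("pics/c2.png",cv2.resize(b,None,fx=4,fy=4,interpolation=cv2.INTER_CUBIC))
```

```text
(no output)
```

View pics/c1.png

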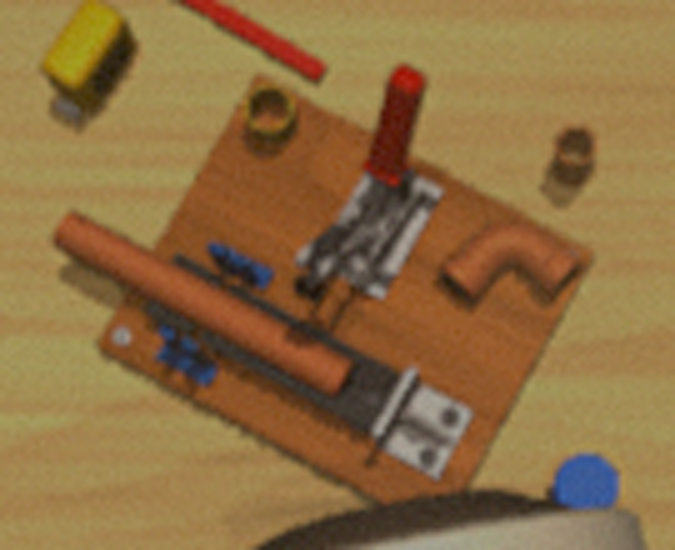

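View pics/c2.png

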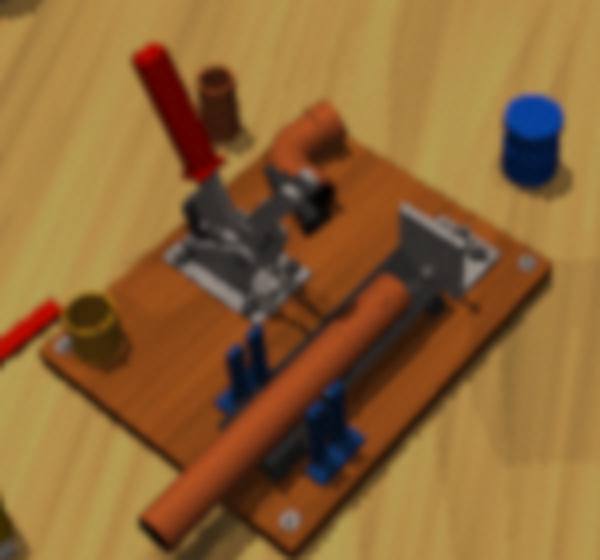

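```bash
cat > h.py <<'E'
import numpy as np, cv2
from plant import robot
from scipy.spatial.transform import Rotation as R
from scipy.optimize import least_squares
def proj(m,P):
    Rm=R.from_rotvec(m["orientation"]).as_matrix(); c=(np.atleast_2d(P)-m["xyz"])@Rm; p=c@np.array(m["mtx"]).T
    return p[:,:2]/p[:,2:]
def jig2w(j,P):
    return R.from_euler("z",j[2]).apply(np.atleast_2d(P))+[j[0],j[1],0]
def w2jig(j,P):
    return R.from_euler("z",-j[2]).apply(np.atleast_2d(P)-[j[0],j[1],0])
E
python3 - <<'E'
from h import *
T=lambda a:np.array(a)/5+[150-.4,115-.4]
S=lambda a:np.array(a)/4+[155-.4,165-.4]
mt,ms=robot.camera_model("top"),robot.camera_model("side")
J=np.array([[160,105,18],[160,-155,18],[-55,105,18]])/1e3
JS=np.array([[-55,-155,18],[160,105,18],[-55,105,18],[160,-155,18]])/1e3
ut=T([[260,75],[594,257],[100,345]]); us=S([[551,262],[42,350],[291,548],[345,130]])
f=lambda j:np.r_[(proj(mt,jig2w(j,J))-ut).ravel(),(proj(ms,jig2w(j,JS))-us).ravel()]
r=least_squares(f,[.45,.1,.5],loss="soft_l1");j=r.x;print(j,np.round(f(j),1))
def tri(a,b):
    g=lambda P:np.r_[(proj(mt,P)-a).ravel(),(proj(ms,P)-b).ravel()]
    s=least_squares(g,[.4,.1,.05]);return s.x,s.fun
for n,a,b in[("free",(67,232),(158,530)),("stopend",(342,376),(400,290)),("tip",(407,75),(150,52)),("coupling",(272,110),(92,310))]:
    P,e=tri(T(a),S(b));print(n,P.round(4),"jig",(w2jig(j,P)*1e3).round(1),e.round(1))
for n,p in[("hg",(136,-20,160)),("free home",(0,120,46)),("locked",(205,-20,74))]:print(n,jig2w(j,np.array(p)/1e3).round(4))
np.save("jig.npy",j)
E
```

```text
[ 0.48222967  0.09857128 -0.50732965] [-0.2 -0.2  0.2  0.3 -1.5  0.1  2.   0.2 -0.5 -1.3  0.4  0.3 -7.1 -5.2]
free [0.5562 0.2312 0.044 ] jig [[  0.2 151.8  44. ]] [-0.  -0.3  0.2  0.1]
stopend [0.4567 0.0505 0.0476] jig [[  1.  -54.4  47.6]] [-0.1  1.2 -0.9 -0.3]
tip [0.6133 0.0057 0.1852] jig [[159.7 -17.5 185.2]] [ 0.   0.7 -0.5 -0.2]
coupling [0.6385 0.0999 0.0471] jig [[135.9  77.   47.1]] [-0.  -0.1  0.   0. ]
hg [[0.5914 0.015  0.16  ]]
free home [[0.5405 0.2035 0.046 ]]
locked [[ 0.6517 -0.0185  0.074 ]]
```

```bash
cat >> h.py <<'E'
def st():
    o=robot.get_obs(); j=np.load("jig.npy"); M=R.from_rotvec(o["orientation"]); 
    jp=w2jig(j,o["tool_pos"])[0]*1e3
    print("t",round(o["t"],2),"jig pos",jp.round(1),"tool axes in jig\n",(R.from_euler("z",-j[2])*M).as_matrix().round(3).T,"\nF jig",R.from_euler("z",-j[2]).apply(o["ft_force"]).round(1),"w",round(o["gripper_width"],4),"q",o["q"].round(2))
    return o,M,j
def to(P):
    "tool-frame shift (mm) to bring TCP to jig point P (mm)"
    o,M,j=st(); d=M.inv().apply(jig2w(j,np.array(P)/1e3)[0]-o["tool_pos"])*1e3
    print("shift",d.round(1))
    G=R.from_euler("z",j[2])
    for s in(1,-1):
        T=G*R.from_matrix(np.array([[0,s,0],[0,0,-1],[-s,0,0]]).T)
        print("turn s",s,(M.inv()*T).as_rotvec().round(4))
E
python3 -c "
from h import *
to([0,185,290])"
```

```text
t 0.1 jig pos [  57.2 -701.   230.8] tool axes in jig
 [[ 0.749 -0.662 -0.001]
 [-0.001  0.001 -1.   ]
 [ 0.662  0.749  0.   ]] 
F jig [ 0.2  0.4 -0.1] w 0.0855 q [-1.37  0.15  1.44  0.    1.55 -0.13]
shift [-629.6  -58.5  626.1]
turn s 1 [-1.2000e-03 -2.2945e+00 -3.0000e-04]
turn s -1 [ 3.000e-04  8.471e-01 -1.000e-03]
```

```bash
python3 -m crank '[{"wy":-0.12,"y":-3,"grip":1},{"wy":-0.12,"y":-3,"grip":1},{"wy":-0.12,"y":-3,"grip":1},{"wy":-0.12,"y":-3,"grip":1},{"wy":-0.12,"y":-3,"grip":1},{"wy":-0.12,"y":-3,"grip":1},{"wy":-0.12,"y":-3,"grip":1},{"wy":-0.12,"y":-3,"grip":1},{"wy":-0.12,"y":-3,"grip":1},{"wy":-0.12,"y":-3,"grip":1},{"wy":-0.12,"y":-3,"grip":1},{"wy":-0.12,"y":-3,"grip":1},{"wy":-0.12,"y":-3,"grip":1},{"wy":-0.12,"y":-3,"grip":1},{"wy":-0.12,"y":-3,"grip":1},{"wy":-0.12,"y":-3,"grip":1},{"wy":-0.12,"y":-3,"grip":1},{"wy":-0.12,"y":-3,"grip":1},{"wy":-0.12,"y":-3,"grip":1},{"y":-3,"grip":1}]'; python3 -c "
from h import *
to([0,185,290])"
```

```text
t 0.1 jig pos [  57.2 -701.   230.8] tool axes in jig
 [[ 0.749 -0.662 -0.001]
 [-0.001  0.001 -1.   ]
 [ 0.662  0.749  0.   ]] 
F jig [ 0.2  0.4 -0.1] w 0.0855 q [-1.37  0.15  1.44  0.    1.55 -0.13]
shift [-629.6  -58.5  626.1]
turn s 1 [-1.2000e-03 -2.2945e+00 -3.0000e-04]
turn s -1 [ 3.000e-04  8.471e-01 -1.000e-03]schema error: expected keys x, y, z, wx, wy, wz, grip
```

```bash
python3 -m crank '[{"x":0,"y":-4,"z":0,"wx":0,"wy":-0.12,"wz":0,"grip":1},{"x":0,"y":-4,"z":0,"wx":0,"wy":-0.12,"wz":0,"grip":1},{"x":0,"y":-4,"z":0,"wx":0,"wy":-0.12,"wz":0,"grip":1},{"x":0,"y":-4,"z":0,"wx":0,"wy":-0.12,"wz":0,"grip":1},{"x":0,"y":-4,"z":0,"wx":0,"wy":-0.12,"wz":0,"grip":1},{"x":0,"y":-4,"z":0,"wx":0,"wy":-0.12,"wz":0,"grip":1},{"x":0,"y":-4,"z":0,"wx":0,"wy":-0.12,"wz":0,"grip":1},{"x":0,"y":-4,"z":0,"wx":0,"wy":-0.12,"wz":0,"grip":1},{"x":0,"y":-4,"z":0,"wx":0,"wy":-0.12,"wz":0,"grip":1},{"x":0,"y":-4,"z":0,"wx":0,"wy":-0.12,"wz":0,"grip":1},{"x":0,"y":-4,"z":0,"wx":0,"wy":-0.12,"wz":0,"grip":1},{"x":0,"y":-4,"z":0,"wx":0,"wy":-0.12,"wz":0,"grip":1},{"x":0,"y":-4,"z":0,"wx":0,"wy":-0.12,"wz":0,"grip":1},{"x":0,"y":-4,"z":0,"wx":0,"wy":-0.12,"wz":0,"grip":1},{"x":0,"y":-4,"z":0,"wx":0,"wy":-0.12,"wz":0,"grip":1},{"x":0,"y":-4,"z":0,"wx":0,"wy":-0.12,"wz":0,"grip":1},{"x":0,"y":-4,"z":0,"wx":0,"wy":-0.12,"wz":0,"grip":1},{"x":0,"y":-4,"z":0,"wx":0,"wy":-0.12,"wz":0,"grip":1},{"x":0,"y":-4,"z":0,"wx":0,"wy":-0.12,"wz":0,"grip":1}]'; python3 -c "
from h import *
to([0,185,290])"
```

```text
t: 1.68
tool_pos: [0.1912, -0.5401, 0.3024]
orientation: [-1.368, -0.887, 0.878]
ft_force: [-0.1, 0.7, 0.5]
gripper_width: -0.0001
t 1.68 jig pos [  55.9 -699.6  302.4] tool axes in jig
 [[-0.074  0.997  0.013]
 [-0.01   0.012 -1.   ]
 [-0.997 -0.074  0.01 ]] 
F jig [-0.4  0.5  0.5] w -0.0001 q [-1.37  0.14  1.3   0.    1.71 -2.5 ]
shift [886.1  23.7  -9.6]
turn s 1 [-0.01    0.0738  0.0125]
turn s -1 [ 0.0192 -3.0677  0.0154]
```

```bash
python3 -m crank '[{"x":40,"y":0,"z":0,"wx":-0.01,"wy":0.07,"wz":0.012,"grip":1},{"x":40,"y":0,"z":0,"wx":0,"wy":0,"wz":0,"grip":1},{"x":40,"y":0,"z":0,"wx":0,"wy":0,"wz":0,"grip":1},{"x":40,"y":0,"z":0,"wx":0,"wy":0,"wz":0,"grip":1},{"x":40,"y":0,"z":0,"wx":0,"wy":0,"wz":0,"grip":1},{"x":40,"y":0,"z":0,"wx":0,"wy":0,"wz":0,"grip":1},{"x":40,"y":0,"z":0,"wx":0,"wy":0,"wz":0,"grip":1},{"x":40,"y":0,"z":0,"wx":0,"wy":0,"wz":0,"grip":1},{"x":40,"y":0,"z":0,"wx":0,"wy":0,"wz":0,"grip":1},{"x":40,"y":0,"z":0,"wx":0,"wy":0,"wz":0,"grip":1},{"x":40,"y":0,"z":0,"wx":0,"wy":0,"wz":0,"grip":1},{"x":40,"y":0,"z":0,"wx":0,"wy":0,"wz":0,"grip":1},{"x":40,"y":0,"z":0,"wx":0,"wy":0,"wz":0,"grip":1},{"x":40,"y":0,"z":0,"wx":0,"wy":0,"wz":0,"grip":1},{"x":40,"y":0,"z":0,"wx":0,"wy":0,"wz":0,"grip":1},{"x":40,"y":0,"z":0,"wx":0,"wy":0,"wz":0,"grip":1},{"x":40,"y":0,"z":0,"wx":0,"wy":0,"wz":0,"grip":1},{"x":40,"y":0,"z":0,"wx":0,"wy":0,"wz":0,"grip":1},{"x":40,"y":0,"z":0,"wx":0,"wy":0,"wz":0,"grip":1},{"x":40,"y":0,"z":0,"wx":0,"wy":0,"wz":0,"grip":1}]'; python3 -c "
from h import *
to([0,185,200])"
```

```text
t: 3.35
tool_pos: [0.5656, 0.1962, 0.2996]
orientation: [-1.396, -0.842, 0.84]
ft_force: [0.9, -0.1, -0.7]
gripper_width: -0.0
t 3.35 jig pos [ 25.5 125.9 299.6] tool axes in jig
 [[-0.018  1.     0.004]
 [-0.004  0.004 -1.   ]
 [-1.    -0.018  0.004]] 
F jig [ 0.8  0.3 -0.7] w -0.0 q [ 0.2   0.19  1.26  0.01  1.7  -0.88]
shift [ 59.2 100.   24. ]
turn s 1 [-0.0043  0.0179  0.0039]
turn s -1 [ 0.006  -3.1237  0.0068]
```

```bash
python3 -m crank '[{"x":32,"y":20,"z":12,"wx":-0.004,"wy":0.018,"wz":0.004,"grip":1},{"x":32,"y":30,"z":12,"wx":0,"wy":0,"wz":0,"grip":1},{"x":0,"y":36,"z":0,"wx":0,"wy":0,"wz":0,"grip":1},{"x":0,"y":36,"z":0,"wx":0,"wy":0,"wz":0,"grip":1},{"x":0,"y":36,"z":0,"wx":0,"wy":0,"wz":0,"grip":1},{"x":0,"y":36,"z":0,"wx":0,"wy":0,"wz":0,"grip":1},{"x":0,"y":20,"z":0,"wx":0,"wy":0,"wz":0,"grip":1},{"x":0,"y":0,"z":0,"wx":0,"wy":0,"wz":0,"grip":1}]'; python3 -c "
from h import *
to([0,185,30])
im=robot.capture('side'); cv2.imwrite('pics/s1.png',cv2.resize(cv2.cvtColor(im,cv2.COLOR_RGB2BGR)[130:320,110:330],None,fx=3,fy=3,interpolation=cv2.INTER_CUBIC))"
```

```text
t: 4.02
tool_pos: [0.5744, 0.2733, 0.0754]
orientation: [-1.403, -0.831, 0.836]
ft_force: [-0.2, 0.0, -0.1]
gripper_width: 0.0
t 4.02 jig pos [ -4.4 197.5  75.4] tool axes in jig
 [[-0.008  1.    -0.001]
 [-0.003 -0.001 -1.   ]
 [-1.    -0.008  0.003]] 
F jig [-0.2 -0.1 -0.1] w 0.0 q [ 0.32  0.37  1.49  0.    1.29 -0.75]
shift [-12.5  45.4  -4.4]
turn s 1 [-0.0029  0.0078 -0.0014]
turn s -1 [-2.3000e-03 -3.1338e+00  4.5000e-03]
```

View pics/s1.png

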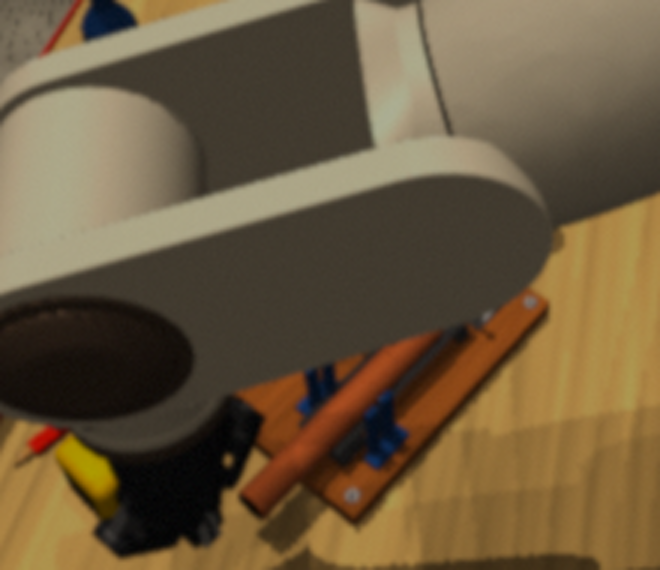

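```bash
python3 -m crank '[{"x":0,"y":23,"z":-4,"wx":0,"wy":0.008,"wz":0,"grip":1},{"x":0,"y":22,"z":0,"wx":0,"wy":0,"wz":0,"grip":1},{"x":-8,"y":0,"z":0,"wx":0,"wy":0,"wz":0,"grip":1},{"x":-8,"y":0,"z":0,"wx":0,"wy":0,"wz":0,"grip":1},{"x":-8,"y":0,"z":0,"wx":0,"wy":0,"wz":0,"grip":1}]'; python3 -c "
from h import *
to([0,135,30])";python3 -m crank '[{"x":-5,"y":0,"z":0,"wx":0,"wy":0,"wz":0,"grip":1},{"x":-5,"y":0,"z":0,"wx":0,"wy":0,"wz":0,"grip":1},{"x":-5,"y":0,"z":0,"wx":0,"wy":0,"wz":0,"grip":1}]'; python3 -c "
from h import *
to([0,135,30])"
```

```text
t: 4.48
tool_pos: [0.57, 0.251, 0.0401]
orientation: [-1.408, -0.834, 0.822]
ft_force: [-1.3, 0.1, 1.1]
gripper_width: 0.0001
t 4.48 jig pos [  2.7 175.9  40.1] tool axes in jig
 [[-0.     1.     0.006]
 [ 0.004  0.006 -1.   ]
 [-1.    -0.    -0.004]] 
F jig [-1.2 -0.5  1.1] w 0.0001 q [ 0.29  0.37  1.56  0.    1.2  -0.77]
shift [-40.9   9.8   2.7]
turn s 1 [0.0041 0.0004 0.0061]
turn s -1 [ 0.0096 -3.1411 -0.0064]
t: 4.73
tool_pos: [0.5634, 0.2359, 0.0453]
orientation: [-1.409, -0.839, 0.817]
ft_force: [0.9, 1.3, 0.1]
gripper_width: -0.0002
t 4.73 jig pos [  4.2 159.5  45.3] tool axes in jig
 [[ 0.     1.     0.011]
 [ 0.008  0.011 -1.   ]
 [-1.     0.    -0.008]] 
F jig [0.1 1.6 0.1] w -0.0002 q [ 0.27  0.34  1.59  0.    1.19 -0.79]
shift [-24.7  15.    4.3]
turn s 1 [ 0.0085 -0.0005  0.0107]
turn s -1 [-0.0168  3.1411  0.0133]
```

```bash
python3 -m crank '[{"x":10,"y":2,"z":4,"wx":0.008,"wy":0,"wz":0.01,"grip":1},{"x":0,"y":13,"z":0,"wx":0,"wy":0,"wz":0,"grip":1},{"x":0,"y":0,"z":0,"wx":0,"wy":0,"wz":0,"grip":1}]'; python3 -c "
from h import *
to([0,135,30])"
```

```text
t: 4.98
tool_pos: [0.5654, 0.246, 0.0319]
orientation: [-1.409, -0.83, 0.824]
ft_force: [-1.2, 0.8, -1.3]
gripper_width: 0.0002
t 4.98 jig pos [  1.  169.3  31.9] tool axes in jig
 [[ 0.002  1.     0.002]
 [ 0.003  0.002 -1.   ]
 [-1.     0.002 -0.003]] 
F jig [-1.4  0.1 -1.3] w 0.0002 q [ 0.29  0.37  1.58 -0.    1.19 -0.78]
shift [-34.3   1.8   1. ]
turn s 1 [ 0.0027 -0.0017  0.0025]
turn s -1 [-0.0039  3.1399  0.0043]
```

Push in small rows, with a little downward bias.

```bash
python3 -m crank '[{"x":-6,"y":1.5,"z":0,"wx":0,"wy":0,"wz":0,"grip":1},{"x":-5,"y":1.5,"z":0,"wx":0,"wy":0,"wz":0,"grip":1},{"x":-5,"y":1.5,"z":0,"wx":0,"wy":0,"wz":0,"grip":1},{"x":-5,"y":1.5,"z":0,"wx":0,"wy":0,"wz":0,"grip":1}]'; python3 -c "
from h import *
st()";python3 -m crank '[{"x":-4,"y":1,"z":0,"wx":0,"wy":0,"wz":0,"grip":1},{"x":-4,"y":1,"z":0,"wx":0,"wy":0,"wz":0,"grip":1}]'; python3 -c "
from h import *
st()"
```

```text
t: 5.32
tool_pos: [0.5551, 0.2278, 0.0249]
orientation: [-1.408, -0.832, 0.824]
ft_force: [4.3, 5.9, 4.8]
gripper_width: 0.0002
t 5.32 jig pos [  0.9 148.3  24.9] tool axes in jig
 [[-0.     1.     0.004]
 [ 0.003  0.004 -1.   ]
 [-1.     0.    -0.003]] 
F jig [0.9 7.2 4.8] w 0.0002 q [ 0.26  0.35  1.63  0.    1.16 -0.8 ]
t: 5.48
tool_pos: [0.5521, 0.2209, 0.0239]
orientation: [-1.408, -0.836, 0.819]
ft_force: [3.9, 9.1, 5.7]
gripper_width: -0.0
t 5.48 jig pos [  1.7 140.8  23.9] tool axes in jig
 [[ 0.     1.     0.009]
 [ 0.006  0.009 -1.   ]
 [-1.     0.    -0.006]] 
F jig [-1.   9.8  5.7] w -0.0 q [ 0.25  0.34  1.65  0.    1.15 -0.81]
```

```bash
python3 -m crank '[{"x":-4,"y":-1,"z":1,"wx":0,"wy":0,"wz":0,"grip":1},{"x":-4,"y":-1,"z":0,"wx":0,"wy":0,"wz":0,"grip":1}]'; python3 -c "
from h import *
st()";python3 -m crank '[{"x":-3,"y":0,"z":0,"wx":0,"wy":0,"wz":0,"grip":1},{"x":-3,"y":0,"z":0,"wx":0,"wy":0,"wz":0,"grip":1}]'; python3 -c "
from h import *
st()"
```

```text
t: 5.65
tool_pos: [0.5494, 0.2158, 0.0276]
orientation: [-1.407, -0.843, 0.812]
ft_force: [23.3, 43.3, 1.7]
gripper_width: -0.0004
t 5.65 jig pos [  1.7 135.1  27.6] tool axes in jig
 [[ 0.001  1.     0.017]
 [ 0.009  0.017 -1.   ]
 [-1.     0.001 -0.009]] 
F jig [-0.7 49.1  1.7] w -0.0004 q [ 0.24  0.32  1.66  0.01  1.14 -0.83]
t: 5.82
tool_pos: [0.5511, 0.2155, 0.0312]
orientation: [-1.404, -0.857, 0.796]
ft_force: [15.1, 27.9, 0.5]
gripper_width: -0.0002
t 5.82 jig pos [  3.4 135.6  31.2] tool axes in jig
 [[ 0.001  0.999  0.035]
 [ 0.016  0.035 -0.999]
 [-1.     0.001 -0.016]] 
F jig [-0.4 31.7  0.5] w -0.0002 q [ 0.23  0.31  1.67  0.02  1.13 -0.83]
```

```bash
python3 -m crank '[{"x":10,"y":0,"z":2,"wx":0.01,"wy":0,"wz":0.02,"grip":1},{"x":15,"y":-5,"z":0,"wx":0.006,"wy":0,"wz":0.015,"grip":1},{"x":0,"y":-36,"z":0,"wx":0,"wy":0,"wz":0,"grip":1},{"x":0,"y":-40,"z":0,"wx":0,"wy":0,"wz":0,"grip":1},{"x":0,"y":-40,"z":0,"wx":0,"wy":0,"wz":0,"grip":1},{"x":0,"y":-40,"z":0,"wx":0,"wy":0,"wz":0,"grip":1},{"x":0,"y":-40,"z":-15,"wx":0,"wy":0,"wz":0,"grip":1},{"x":-20,"y":-30,"z":-20,"wx":0,"wy":0,"wz":0,"grip":1},{"x":-36,"y":-10,"z":-20,"wx":0,"wy":0,"wz":0,"grip":1},{"x":-36,"y":0,"z":-20,"wx":0,"wy":0,"wz":0,"grip":1},{"x":-30,"y":0,"z":-15,"wx":0,"wy":0,"wz":0,"grip":1},{"x":0,"y":0,"z":0,"wx":0,"wy":0,"wz":0,"grip":1}]'; python3 -c "
from h import *
to([113,-20,200])
for n in ('side','top'):
  im=robot.capture(n); cv2.imwrite('pics/%s2.png'%n,im[:,:,::-1])
a=cv2.imread('pics/top2.png')[100:240,130:290];b=cv2.imread('pics/side2.png')[140:310,130:330]
cv2.imwrite('pics/m2.png',np.hstack([cv2.resize(a,(400,350),interpolation=2),cv2.resize(b,(400,340),interpolation=2)[:340].copy() if 0 else cv2.resize(b,(400,350),interpolation=2)]))
"
```

```text
t: 6.82
tool_pos: [0.5767, 0.0808, 0.2808]
orientation: [-1.408, -0.827, 0.834]
ft_force: [-0.1, -1.6, 0.1]
gripper_width: -0.0
t 6.82 jig pos [ 91.2  30.3 280.8] tool axes in jig
 [[-0.003  1.    -0.005]
 [-0.    -0.005 -1.   ]
 [-1.    -0.003  0.001]] 
F jig [ 0.7 -1.5  0.1] w -0.0 q [ 0.01  0.16  1.33 -0.    1.66 -1.06]
shift [-50.   81.  -21.6]
turn s 1 [-0.0005  0.0031 -0.0046]
turn s -1 [-7.2000e-03 -3.1385e+00  8.0000e-04]
```

View pics/m2.png

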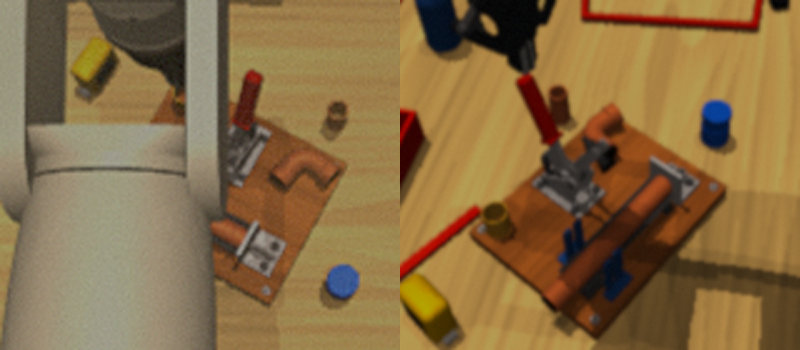

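```bash
python3 -m crank '[{"x":-25,"y":0,"z":-10,"wx":0,"wy":0,"wz":0,"grip":1},{"x":-25,"y":0,"z":-10,"wx":0,"wy":0,"wz":0,"grip":1},{"x":0,"y":0,"z":0,"wx":0,"wy":0,"wz":0,"grip":1}]'; python3 -c "
from h import *
to([111,-20,200])
im=robot.capture('wrist'); cv2.imwrite('pics/w1.png',im[:,:,::-1])"
```

```text
t: 7.17
tool_pos: [0.5693, 0.0323, 0.2792]
orientation: [-1.403, -0.83, 0.838]
ft_force: [0.0, -0.5, -0.6]
gripper_width: 0.0001
t 7.17 jig pos [108.4 -15.6 279.2] tool axes in jig
 [[-0.008  1.    -0.003]
 [-0.004 -0.003 -1.   ]
 [-1.    -0.008  0.004]] 
F jig [ 0.3 -0.4 -0.6] w 0.0001 q [-0.08  0.13  1.36 -0.    1.65 -1.15]
shift [-4.1 79.3 -2.9]
turn s 1 [-0.0038  0.0079 -0.0034]
turn s -1 [-0.0053 -3.1337  0.006 ]
```

View pics/w1.png

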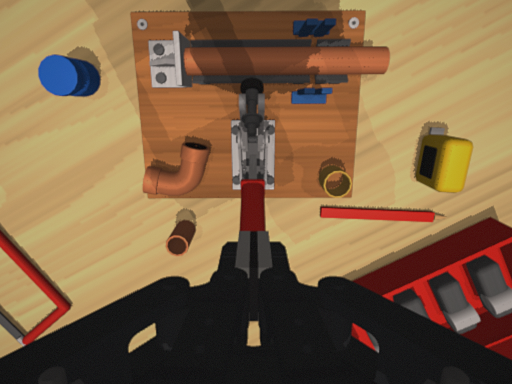

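```bash
python3 -m crank '[{"x":-4,"y":35,"z":-2,"wx":-0.004,"wy":0.008,"wz":-0.003,"grip":1},{"x":0,"y":35,"z":0,"wx":0,"wy":0,"wz":0,"grip":1},{"x":0,"y":20,"z":0,"wx":0,"wy":0,"wz":0,"grip":1},{"x":0,"y":0,"z":0,"wx":0,"wy":0,"wz":0,"grip":1}]'; python3 -c "
from h import *
to([113,-20,163])"
```

```text
t: 7.55
tool_pos: [0.5696, 0.0342, 0.1868]
orientation: [-1.407, -0.833, 0.827]
ft_force: [0.9, -0.8, -0.7]
gripper_width: -0.0003
t 7.55 jig pos [107.6 -13.9 186.8] tool axes in jig
 [[-0.003  1.     0.003]
 [ 0.002  0.003 -1.   ]
 [-1.    -0.003 -0.002]] 
F jig [ 1.2 -0.3 -0.7] w -0.0003 q [-0.08  0.16  1.52  0.    1.46 -1.14]
shift [-6.2 23.7 -5.3]
turn s 1 [0.0019 0.0028 0.0032]
turn s -1 [ 5.0000e-03 -3.1387e+00 -2.9000e-03]
```

```bash
python3 -m crank '[{"x":-7,"y":24,"z":0,"wx":0,"wy":0,"wz":0,"grip":1},{"x":0,"y":4,"z":-2,"wx":0,"wy":0,"wz":0,"grip":1},{"x":-2,"y":0,"z":-10,"wx":0,"wy":0,"wz":0,"grip":1},{"x":0,"y":0,"z":-10,"wx":0,"wy":0,"wz":0,"grip":1}]'; python3 -c "
from h import *
to([150,-20,160])"
```

```text
t: 7.88
tool_pos: [0.5855, 0.02, 0.1612]
orientation: [-1.404, -0.838, 0.83]
ft_force: [-0.5, 0.6, -0.3]
gripper_width: 0.0002
t 7.88 jig pos [128.4 -18.5 161.2] tool axes in jig
 [[-0.008  1.     0.004]
 [ 0.002  0.004 -1.   ]
 [-1.    -0.008 -0.002]] 
F jig [-0.7  0.3 -0.3] w 0.0002 q [-0.1   0.2   1.52  0.    1.42 -1.17]
shift [ -1.7   1.2 -21.5]
turn s 1 [0.0016 0.008  0.0044]
turn s -1 [ 6.9000e-03 -3.1336e+00 -2.6000e-03]
```

```bash
python3 -m crank '[{"x":-1,"y":0,"z":-8,"wx":0,"wy":0.008,"wz":0.004,"grip":1},{"x":0,"y":1,"z":-8,"wx":0,"wy":0,"wz":0,"grip":1},{"x":0,"y":2,"z":-8,"wx":0,"wy":0,"wz":0,"grip":1},{"x":0,"y":3,"z":-6,"wx":0,"wy":0,"wz":0,"grip":1}]'; python3 -c "
from h import *
to([174,-20,142])"
```

```text
t: 8.22
tool_pos: [0.6172, 0.0031, 0.1599]
orientation: [-1.412, -0.832, 0.823]
ft_force: [-1.4, 1.2, 1.0]
gripper_width: -0.0003
t 8.22 jig pos [164.4 -17.9 159.9] tool axes in jig
 [[ 0.001  1.     0.002]
 [ 0.007  0.002 -1.   ]
 [-1.     0.001 -0.007]] 
F jig [-1.8  0.3  1. ] w -0.0003 q [-0.12  0.27  1.44 -0.    1.42 -1.18]
shift [-2.2 17.9 -9.5]
turn s 1 [ 0.0065 -0.0008  0.0024]
turn s -1 [-0.0038  3.1407  0.0103]
```

```bash
python3 -m crank '[{"x":-2,"y":9,"z":-4,"wx":0,"wy":0,"wz":0,"grip":1},{"x":0,"y":8,"z":-4,"wx":0.006,"wy":0,"wz":0,"grip":1},{"x":0,"y":6,"z":-2,"wx":0,"wy":0,"wz":0,"grip":1}]'; python3 -c "
from h import *
to([184,-20,130])
im=robot.capture('side'); cv2.imwrite('pics/s3.png',cv2.resize(im[140:270,150:310,::-1],None,fx=4,fy=4,interpolation=2))"
```

```text
t: 8.47
tool_pos: [0.6283, -0.0052, 0.1368]
orientation: [-1.409, -0.831, 0.822]
ft_force: [0.6, 0.1, 2.9]
gripper_width: -0.0001
t 8.47 jig pos [178.1 -19.8 136.8] tool axes in jig
 [[ 0.002  1.     0.004]
 [ 0.004  0.004 -1.   ]
 [-1.     0.002 -0.004]] 
F jig [0.5 0.4 2.9] w -0.0001 q [-0.13  0.3   1.44  0.    1.39 -1.19]
shift [-0.3  6.8 -5.9]
turn s 1 [ 0.0038 -0.0016  0.0039]
turn s -1 [-0.0061  3.1399  0.006 ]
```

View pics/s3.png

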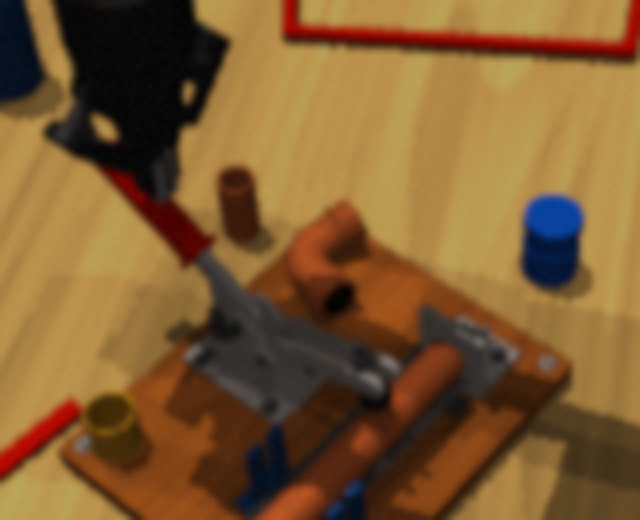

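```bash
python3 -m crank '[{"x":0,"y":9,"z":-4,"wx":0,"wy":0,"wz":0.004,"grip":1},{"x":0,"y":9,"z":-4,"wx":0,"wy":0,"wz":0,"grip":1},{"x":0,"y":8,"z":-2,"wx":0,"wy":0,"wz":0,"grip":1},{"x":0,"y":8,"z":-1,"wx":0,"wy":0,"wz":0,"grip":1}]'; python3 -c "
from h import *
to([192,-20,90])"
```

```text
t: 8.85
tool_pos: [0.639, -0.0112, 0.1008]
orientation: [-1.413, -0.829, 0.825]
ft_force: [2.5, -2.4, 6.6]
gripper_width: -0.0001
t 8.85 jig pos [190.3 -19.8 100.8] tool axes in jig
 [[ 0.002  1.    -0.   ]
 [ 0.005 -0.    -1.   ]
 [-1.     0.002 -0.005]] 
F jig [ 3.4 -0.8  6.6] w -0.0001 q [-0.14  0.35  1.46 -0.    1.33 -1.2 ]
shift [-0.2 10.8 -1.6]
turn s 1 [ 0.0055 -0.0017 -0.0004]
turn s -1 [6.0000e-04 3.1399e+00 8.6000e-03]
```

```bash
python3 -m crank '[{"x":0,"y":6,"z":0,"wx":0,"wy":0,"wz":0,"grip":1},{"x":0,"y":6,"z":0,"wx":0,"wy":0,"wz":0,"grip":1},{"x":0,"y":3,"z":0,"wx":0,"wy":0,"wz":0,"grip":1}]'; python3 -c "
from h import *
to([192,-20,90])"
```

```text
t: 9.1
tool_pos: [0.6387, -0.0113, 0.0826]
orientation: [-1.412, -0.828, 0.826]
ft_force: [0.3, 0.4, 0.6]
gripper_width: -0.0
t 9.1 jig pos [190.1 -20.   82.6] tool axes in jig
 [[ 0.002  1.    -0.001]
 [ 0.004 -0.001 -1.   ]
 [-1.     0.002 -0.004]] 
F jig [0.  0.5 0.6] w -0.0 q [-0.14  0.37  1.48 -0.    1.3  -1.2 ]
shift [-0.  -7.4 -1.9]
turn s 1 [ 0.0039 -0.0016 -0.0013]
turn s -1 [2.00e-03 3.14e+00 6.10e-03]
```

Force dropped to zero: it snapped away. Retreat up and clear, then look.

```bash
python3 -m crank '[{"x":0,"y":-20,"z":0,"wx":0,"wy":0,"wz":0,"grip":1},{"x":0,"y":-36,"z":0,"wx":0,"wy":0,"wz":0,"grip":1},{"x":0,"y":-36,"z":0,"wx":0,"wy":0,"wz":0,"grip":1},{"x":0,"y":-36,"z":0,"wx":0,"wy":0,"wz":0,"grip":1},{"x":0,"y":-36,"z":0,"wx":0,"wy":0,"wz":0,"grip":1},{"x":-20,"y":-30,"z":0,"wx":0,"wy":0,"wz":0,"grip":1},{"x":-40,"y":0,"z":0,"wx":0,"wy":0,"wz":0,"grip":1},{"x":-40,"y":0,"z":0,"wx":0,"wy":0,"wz":0,"grip":1},{"x":-40,"y":0,"z":0,"wx":0,"wy":0,"wz":0,"grip":1},{"x":-40,"y":0,"z":0,"wx":0,"wy":0,"wz":0,"grip":1},{"x":-40,"y":0,"z":0,"wx":0,"wy":0,"wz":0,"grip":1},{"x":-40,"y":0,"z":0,"wx":0,"wy":0,"wz":0,"grip":1},{"x":-40,"y":0,"z":0,"wx":0,"wy":0,"wz":0,"grip":1},{"x":0,"y":0,"z":0,"wx":0,"wy":0,"wz":0,"grip":1}]'; python3 -c "
from h import *
st()
for n in ('side','top'):
  im=robot.capture(n); cv2.imwrite('pics/%s4.png'%n,im[:,:,::-1])
a=cv2.imread('pics/top4.png')[105:225,150:285];b=cv2.imread('pics/side4.png')[165:305,155:305]
cv2.imwrite('pics/m4.png',np.hstack([cv2.resize(a,(400,356),interpolation=2),cv2.resize(b,(400,373),interpolation=2)[:356]]))
j=np.load('jig.npy')
for P in [(0,120,46),(0,-90,60),(205,-20,74)]: print(P,[proj(robot.camera_model(n),jig2w(j,np.array(P)/1e3)).round(1) for n in('top','side')])"
```

```text
t: 10.27
tool_pos: [0.4838, -0.2794, 0.2809]
orientation: [-1.404, -0.827, 0.839]
ft_force: [-0.7, 0.3, 0.3]
gripper_width: 0.0002
t 10.27 jig pos [ 185.  -329.6  280.9] tool axes in jig
 [[-0.007  1.    -0.005]
 [-0.005 -0.005 -1.   ]
 [-1.    -0.007  0.005]] 
F jig [-0.7 -0.   0.3] w 0.0002 q [-0.66  0.11  1.39 -0.01  1.65 -1.73]
(0, 120, 46) [array([[171.2, 165.3]]), array([[204.5, 286.6]])]
(0, -90, 60) [array([[227.2, 196.1]]), array([[263. , 225.3]])]
(205, -20, 74) [array([[239.9, 130.4]]), array([[185.8, 198.8]])]
```

View pics/m4.png

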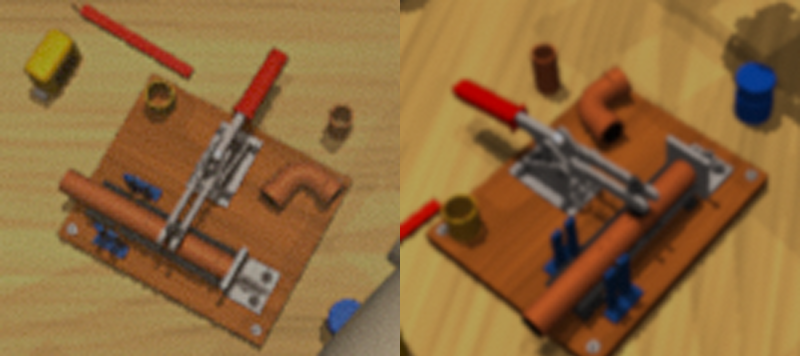

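```bash
python3 -c "
import cv2,numpy as np
a=cv2.imread('pics/top4.png')[175:215,205:255];b=cv2.imread('pics/side4.png')[205:255,235:285]
cv2.imwrite('pics/z4.png',np.hstack([cv2.resize(a,(400,320),interpolation=2),cv2.resize(b,(400,400),interpolation=2)[:320]]))"
```

```text
(no output)
```

View pics/z4.png

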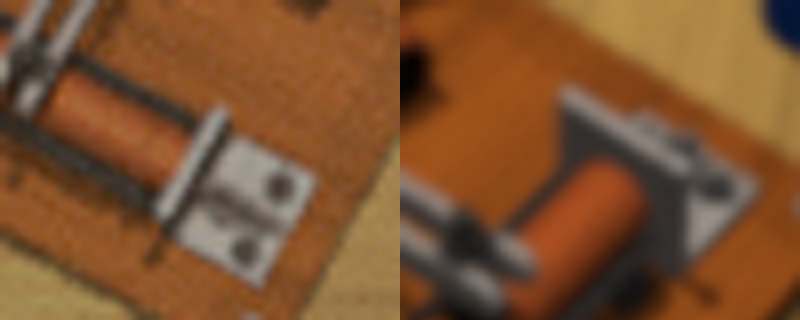

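The pipe's end meets the stop plate in both views with no gap (top view at about pixel (190,150) of the enlargement). The foot is on the pipe, and the handle is level to slightly below level.

```bash
python3 -c "
from plant import robot
print(robot.close_job())"
```

```text
the job is handed in; nothing more can be done
None
```

The pipe is home against the end stop and the clamp is locked on it. I handed the job in at about 10.4 s on the robot's clock.

- **Pipe:** I pushed the free end with the closed fingers until the pipe stopped hard. The push force rose to about 49 N at the fingertips, higher than intended, and then I backed off. In the last top and side pictures the pipe meets the stop plate with no visible gap.
- **Clamp:** I pushed the red handle over along its arc. The force reached about 7 N and then dropped to about zero, which fits the clamp snapping past its dead point. The last pictures show the handle down and the foot on the pipe.
- **Surroundings:** The loose parts near the jig that the last pictures show look undisturbed, and the robot is clear of everything.
- **Check that disagreed:** In the last pictures the free end sits about 2 pixels (5–8 mm) further in than my jig measurement predicted. I put that down to pixel-reading and fit error, since the pipe cannot go past the stop.
- **Not measured:** I judged the lock from the force drop and the pictures only. I did not measure the handle angle or the clamping force.

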